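# Tare the spring tester and draw its rod to the length mark

### The job

Zero the bench spring tester by turning the knob on its green head until the red pointer stands on the green zero mark, with the rod still fully home. Then take the yellow grip in the gripper and pull the sprung rod out until its black index finger points to the red mark of the white rider, and finish holding it still there, without letting go: the spring would draw it back. Leave the other things on the bench where they are.

Things in the scene. Friction and masses are not known exactly. Their poses are not given: they have to be found in the camera images.
- gauge: the spring tester, bolted down: grey base plate 150 x 390 x 12 mm; origin at the centre of its underside, on the bench. Its z is up; the rod draws out along its -y. On it, along y at x = 0: a green dial head (92 x 92 mm, y 95 to 187 mm, its white dial face 65 mm above the bench), a 24 mm aluminium barrel (axis 45 mm high, y -14 to 95 mm) and the rod with its yellow grip
- tare (a joint): angle of the black tare knob on the dial head in rad about the vertical, positive anticlockwise seen from above; 0 = red pointer on the green zero mark, where knob bar and pointer lie along the tester's +x; it starts well to the positive side. Free to turn from -1.6 to 1.8, stays where it is left (friction about 0.04 N m)
- tare_grip (a point): point on the knob's axis, at the height to grip. The knob is an upright bar 44 mm long (along the red pointer), 14 mm thick, 40 mm high; this point is 14 mm below its top and 25.5 mm above the dial face. At joint angle a the bar and pointer point along the tester's +x turned by a anticlockwise. Its axes turn with the knob: x along the pointer, z up
- draw_rod: the sliding rod: 10 mm steel rod with an upright yellow grip post at its outer end; origin under the post on the bench. Axes as the tester's; slides along the tester's y only. Home at y = -65 mm in the tester's frame, draws out to -y by up to 115 mm. An inner spring pulls it home: about 4 N at home, rising by 1 N per 10 mm; let go, it returns
- rod_grip (a point): grip height of the yellow post, on its axis. The post is 22 mm (tester's x) by 16 mm (tester's y), upright from 38 to 102 mm above the bench; this point is at 82 mm. Everything else within reach of the fingers there is lower than 58 mm (barrel end 43 mm from the post's near face at home)
- rod_index (a point): tip of the rod's black index finger, 40 mm to the tester's +x of the post's axis and 45.5 mm high, at the same y as the post's axis
- rider: white rider clamped on the tester's rail, 36 (x) x 30 (y) x 26 mm, with a red mark 10 mm wide across its top: the length mark. Origin at the centre of its underside, under the middle of the red mark, 52 mm to the tester's +x of the rod's axis; axes as the tester's. The index points to the mark when both have the same y in the tester's frame, 45 to 95 mm out from home. It cannot be moved
- copper_block: copper gauge block with a paper tag, 34 x 52 x 18 mm, lying beside the tester; bystander
- bracket: small dark sheet-steel angle bracket, 30 x 85 x 30 mm high, beside the tester; bystander
- bushing: brass bushing, 38 mm across, 24 mm high, beside the tester; bystander
- link_plate: dark steel link plate 30 x 100 x 6 mm lying beside the tester; bystander
- notched_sheet: dark notched sheet-steel part about 150 x 110 x 5 mm, lying on the right; bystander
- fluid: amber bottle, 54 mm across, 110 mm high, standing on the right; bystander
- mug: blue mug, 80 mm across, 90 mm high, standing on the left; bystander

How it is judged:
On the way:
1. the knob's pointer stands on zero (within 0.1 rad) with the rod still home (within 8 mm) (value of joint tare between -0.1 and 0.1 rad and y of draw_rod in the frame of gauge above -0.073 m), for 0.2 s.
At the end, for the whole second after the job is handed in: the rod's index is within 5 mm of the middle of the rider's red mark, held still there (under 10 mm/s) by the fingers (more than 3 N on the rod), and the knob's pointer is still within 0.1 rad of zero (y of rod_index in the frame of rider between -0.005 and 0.005 m and contact force between draw_rod and the fingers above 3 N and linear speed of draw_rod below 0.01 m/s and value of joint tare between -0.1 and 0.1 rad); the arm keeps its last pose, push and grip.
It fails at once if a bystander is moved by more than 30 mm (distance of any of copper_block, bracket, bushing, link_plate, notched_sheet, fluid, mug from where it was at the start of the episode above 0.03 m).
It also fails if it takes over 46 s, if anything falls off the work surface, if the arm or the gripper's body presses on something with over 40 N, if the wrist force passes 120 N, or if a joint passes its speed limit or range.

### The arm

A 7-joint arm with a two-finger parallel gripper is mounted at the origin on the work surface. World frame = base frame: x ahead of the robot, y to its left, z up, the work surface at z = 0. Lengths are in m, angles in rad, forces in N, time in s.
With the tool pointing down it reaches from about 0.425 to 0.95 m from the base axis. Payload 4.7 kg.
Tool frame: the origin (TCP) lies midway between the tips of the shut fingers; the grasp point (between the pads) lies 19 mm behind it; z points along the fingers, y is the line along which they close (so a half turn about z gives the same grasp; the last joint's range is limited). The gripper opens to 85 mm and grips with 20 to 120 N. Pads are 22 mm wide; open, the fingers measure 114 mm over their backs; the gripper's body (76 mm by 85 mm) begins 54 mm behind the grasp point. The pads swing forward as they close: fully open they stand 13 mm farther back than shut.
Start: joints at [1.143, 0.469, -0.049, 1.532, 0.024, 1.141, -0.082], TCP at [0.262, -0.622, 0.231] pointing down, gripper open.
Joint ranges: [-2.59, 2.59], [-0.33, 1.99], [-1.39, 1.29], [0.1, 2.45], [-1.04, 4.18], [0.21, 1.99], [-2.66, 2.66]. Speed limits (rad/s): [2.57, 2.57, 3.14, 3.14, 3.14, 3.14, 3.14].

### API

Orientations are given as a rotation vector (axis times angle).
In Python, from workcell import state, camera, hand_in gives the robot as it stands. The module is installed in compiled form; this text tells all that it offers.
- The arm moves only by the shell command python3 -m inch 'ROWS' [OPENING] [FORCE]. ROWS is JSON, a list that holds one entry, the list of rows, each a list of 6 numbers: the shift along the tool's x, y, z in m, then the turn, a rotation vector about the tool's x, y, z in rad. In form: [[[tx, ty, tz, wx, wy, wz], ...]]. A call has 1 to 5 rows; each row is the pose to reach, as a shift and turn from the pose commanded when the call began, along the tool's axes at that moment; what a row does not reach only later rows make up. A row lasts 1/12 s, in which the tool goes at most 41.7 mm and 7.16 degrees, less where a joint would pass 70% of its speed; a pose out of reach is approached as far as the arm can. A call with a gripper value outside its range is refused whole. OPENING is the finger opening in m, from 0 to 0.0854, set as the call begins (- or left out, the last holds). The fingers move at their own pace and stop on an object; FORCE is the grip in N (left out, the last holds). Time passes only in rows, so rows that repeat a pose let the fingers close. It gives the time, the measured TCP pose, the force, the opening and the grip force at its end, in the units of the state.
- state(): the state, without advancing time (a new reading comes with each control period).
- camera(name): name is "scene" or "top" or "wrist"; returns a dict with "image" (480x640x3 uint8, red, green, blue), "fx", "fy", "cx", "cy" (pixels), "R" (3x3) and "t" (3): a world point X has camera coordinates R X + t; the wrist camera has in their place "hand_eye" (4x4, takes a point from camera to tool coordinates, whose origin is the TCP and whose axes are the flange's). Camera axes: x right, y down, z forward; pixel columns grow to the right and rows downward; lengths in m; the calibration is good to about 2 mm. A picture is of the moment at which its call begins: read the wrist's pose just before it. There is no depth.
- hand_in(): hands the job in; it is judged then, once.
The state is a dict: "clock": time; "joint_pos": joint angles; "dq": joint speeds; "joint_torque": joint torques, N m; "position": TCP position; "tool_rot": TCP orientation; "wrist_force": force on the tool from outside, world axes, zero at the start; "torque": the same for the moment, N m; "grip_width": finger opening in m; "gripper_force": force on a finger pad.
Only numpy, scipy, OpenCV 4.12 (cv2) and the standard library are available. Lean on these libraries where they do the work, as an engineer would, in place of code of your own. Each camera call takes 0.05 s, during which the arm holds its last target. There are 200 camera calls.

## Working session

There is one attempt and no reset: what is moved stays moved. The work goes in short steps, Python scripts to look and compute and a shell command to move; the robot and the scene stay as the last step left them, time stands still between calls to the robot, and variables do not carry over. Pictures are saved under pics/ and viewed, at most 10 in all, crops included, and the job is handed in when it is done.

```bash
mkdir -p pics; python3 - <<'E'
from workcell import state,camera
import cv2,pickle
print(state())
d={}
for n in("scene","top"):
    c=camera(n);d[n]=c;cv2.imwrite(f"pics/{n}0.png",c["image"][...,::-1]);print(n,c["fx"],c["cx"],c["cy"],c["R"],c["t"])
pickle.dump(d,open("cams.pkl","wb"))
E
```

```text
{'clock': 0.0, 'joint_pos': array([ 1.14309364,  0.4694651 , -0.04861096,  1.53369131,  0.02410203,
        1.1409859 , -0.0823081 ]), 'dq': array([-1.80710067e-04,  3.54108368e-04, -4.82525677e-04, -3.80226377e-05,
       -7.16549386e-04, -1.45275479e-03, -7.09424333e-04]), 'joint_torque': array([ 1.15679868e-03, -5.10316944e+01, -4.60277300e-02, -2.37712061e+01,
        1.07376144e-02,  7.37459835e-03, -1.50575096e-05]), 'position': array([ 0.26190591, -0.62148771,  0.23024662]), 'tool_rot': array([-3.07745806e+00, -6.21975667e-01,  7.12165087e-04]), 'wrist_force': array([ 0.20098062, -0.30111325, -0.65625543]), 'torque': array([-0.02317611,  0.04319171, -0.04741597]), 'gripper_force': 0.0, 'grip_width': 0.08548913145981858}
scene 535.9213138257835 322.4827625635524 232.39244862051254 [[-0.55779187  0.8298695  -0.01359559]
 [ 0.61514229  0.4023564  -0.67801865]
 [-0.55719673 -0.38655651 -0.73491896]] [ 0.32369206 -0.30049666  1.45140742]
top 459.6408050745152 315.3763247577756 236.17097651989783 [[ 2.13792965e-02 -9.99770968e-01  9.67975050e-04]
 [-9.76061736e-01 -2.10818787e-02 -2.16469493e-01]
 [ 2.16440321e-01  3.68316205e-03 -9.76288903e-01]] [0.00284431 0.5738179  1.14648563]
```

View pics/top0.png

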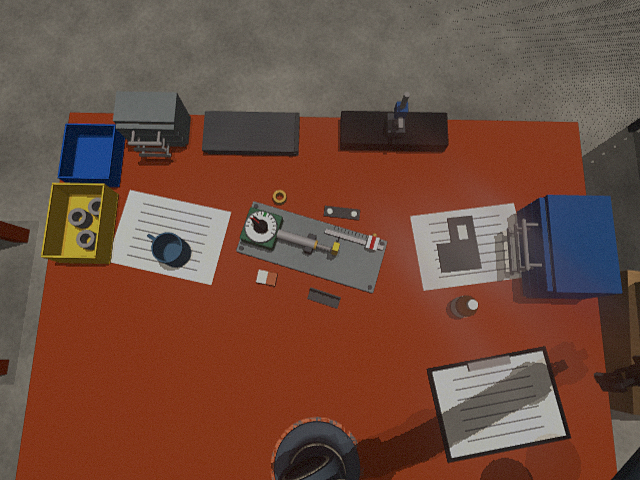

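View pics/scene0.png

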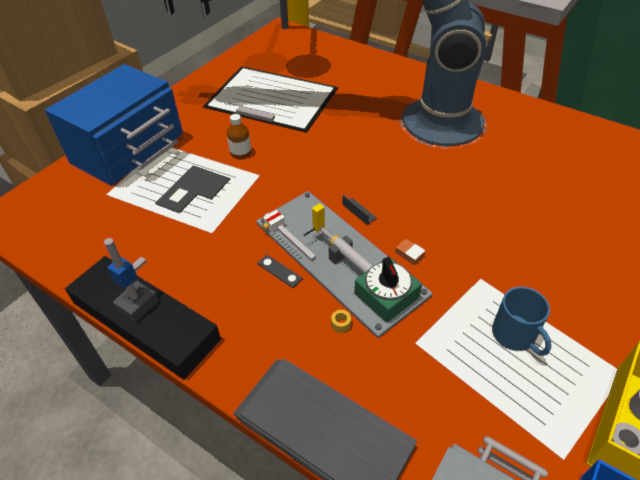

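The tester lies mid-bench: dial at about (262,228) in top and (388,282) in scene, with the rider at (373,242) in top. I'll enlarge both views.

```bash
python3 - <<'E'
import cv2,numpy as np
t=cv2.imread("pics/top0.png")[192:304,232:392];s=cv2.imread("pics/scene0.png")[185:340,245:445]
cv2.imwrite("pics/topc.png",cv2.resize(t,None,fx=5,fy=5,interpolation=cv2.INTER_CUBIC))
cv2.imwrite("pics/scc.png",cv2.resize(s,None,fx=3.8,fy=3.8,interpolation=cv2.INTER_CUBIC))
E
```

```text
(no output)
```

View pics/topc.png

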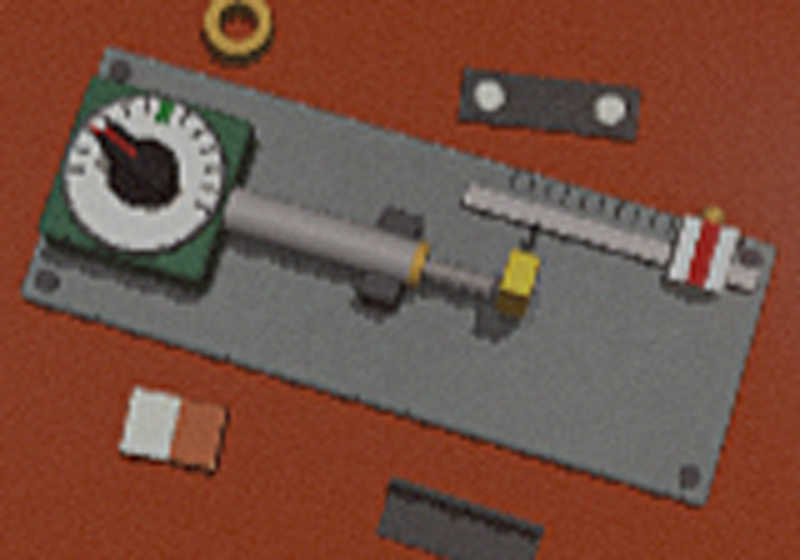

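View pics/scc.png

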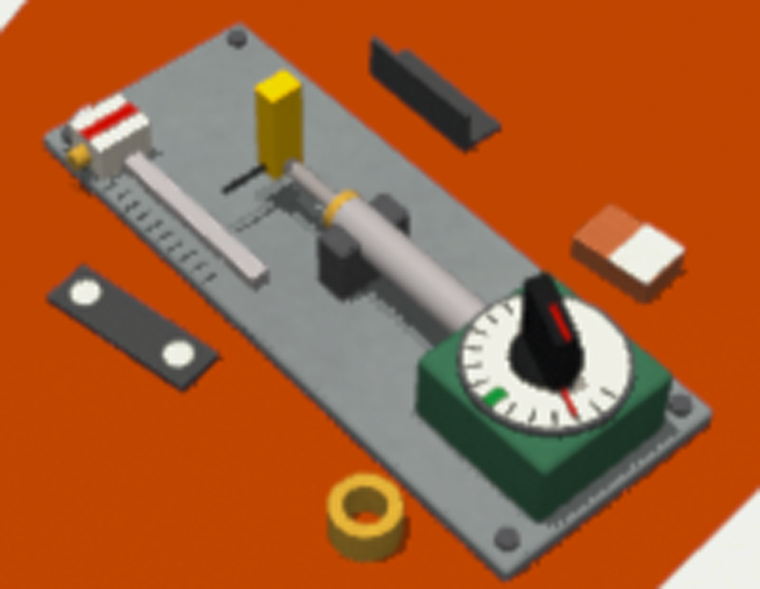

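```bash
cat > h.py <<'E'
import pickle,numpy as np
from scipy.optimize import least_squares
C=pickle.load(open("cams.pkl","rb"))
def proj(c,X):
    p=np.atleast_2d(X)@np.array(c["R"]).T+c["t"]
    return p[:,:2]/p[:,2:]*[c["fx"],c["fy"]]+[c["cx"],c["cy"]]
def T(p): return np.array(p)/5+[232,192]-.4
def S(p): return np.array(p)/3.8+[245,185]-.37
def ray(c,u,z):
    d=np.array(c["R"]).T@[(u[0]-c["cx"])/c["fx"],(u[1]-c["cy"])/c["fy"],1];o=-np.array(c["R"]).T@c["t"]
    return o+d*(z-o[2])/d[2]
def tri(a,b):
    return least_squares(lambda X:np.r_[proj(C["top"],X)[0]-a,proj(C["scene"],X)[0]-b],[.6,0,.05])
E
cat > a.py <<'E'
from h import *
P=np.array([[75,195],[-75,195],[-75,-195],[75,-195]])/1000
t=T([[110,48],[22,297],[705,505],[775,245]]);s=S([[505,578],[710,415],[240,25],[45,140]])
def W(g,q): c,n=np.cos(g[2]),np.sin(g[2]);return np.c_[np.asarray(q)[:,:2]@[[c,n],[-n,c]]+g[:2],np.asarray(q)[:,2]]
f=lambda g:np.r_[proj(C["top"],W(g,np.c_[P,[.012]*4]))-t,proj(C["scene"],W(g,np.c_[P,[.012]*4]))-s].ravel()
r=least_squares(f,[.6,0,0]);g=r.x;print(g,r.fun.round(1))
def loc(X): c,n=np.cos(g[2]),np.sin(g[2]);return np.r_[np.array([[c,n],[-n,c]])@(X[:2]-g[:2]),X[2]]
for n,a,b in(("mark",T((702,252)),S((110,121))),("post",T((523,267)),S((278,86)))):
    q=tri(a,b);print(n,q.x,loc(q.x),q.fun.round(2))
for c,u in(("top",T((97,129))),("scene",S((573,413))),("top",T((142,172))),("scene",S((546,362)))):
    print("dial",loc(ray(C[c],u,.065)))
k=W(g,[[0,.141,.0905],[0,-.065,.082]]);print(k)
from workcell import state
from scipy.spatial.transform import Rotation as R
s=state();print(R.from_rotvec(s["tool_rot"]).as_matrix().round(3))
E
python3 a.py
```

```text
[ 0.55953594  0.02624877 -0.28089262] [-1.  -1.6 -1.3 -1.  -0.2  0.1  0.7 -0.3 -0.1 -0.7  1.2 -0.8 -0.1 -0.9
 -1.3 -1. ]
mark [ 0.56596751 -0.13647948  0.04009085] [ 0.05128995 -0.15456775  0.04009085] [-0.  0. -0. -0.]
post [ 0.54224601 -0.03668976  0.10249411] [ 0.00083509 -0.06526487  0.10249411] [-0.59  0.31 -0.53 -0.08]
dial [0.01397216 0.17113511 0.065     ]
dial [0.01201669 0.17252887 0.065     ]
dial [-0.00113547  0.14080479  0.065     ]
dial [2.32553260e-06 1.41932555e-01 6.50000000e-02]
[[ 0.59862303  0.16172275  0.0905    ]
 [ 0.54151707 -0.03620377  0.082     ]]
[[ 0.922  0.388 -0.001]
 [ 0.388 -0.922  0.002]
 [-0.    -0.002 -1.   ]]
```

The fit is consistent: tare ≈ 1.17 rad and the mark ≈ 89.6 mm out from home. Now moving above the knob.

```bash

python3 -m inch '[[[0.03,-0.029,0,0,0,0],[0.06,-0.058,0,0,0,0],[0.09,-0.087,0,0,0,0],[0.12,-0.116,0,0,0,0],[0.15,-0.144,0,0,0,0]]]' 0.085 60
python3 -m inch '[[[0.03,-0.029,0,0,0,0],[0.06,-0.058,0,0,0,0],[0.09,-0.087,0,0,0,0],[0.12,-0.116,0,0,0,0],[0.15,-0.144,0,0,0,0]]]'
python3 -m inch '[[[0.03,-0.029,0,0,0,0],[0.06,-0.058,0,0,0,0],[0.09,-0.087,0,0,0,0],[0.12,-0.116,0,0,0,0],[0.15,-0.144,0,0,0,0]]]'
python3 -m inch '[[[0.03,-0.029,0,0,0,-0.1],[0.06,-0.058,0,0,0,-0.2],[0.09,-0.087,0,0,0,-0.3],[0.12,-0.116,0,0,0,-0.4],[0.15,-0.144,0,0,0,-0.491]]]'
python3 -m inch '[[[0,0,0,0,0,0],[0,0,0,0,0,0],[0,0,0,0,0,0]]]'
cat > d.py <<'E'
# d.py x y z yaw_of_tool_y : delta in tool axes
import sys,numpy as np
from workcell import state
from scipy.spatial.transform import Rotation as R
x,y,z,a=map(float,sys.argv[1:5]);s=state();Q=R.from_rotvec(s["tool_rot"])
c,n=np.cos(a),np.sin(a);G=R.from_matrix(np.array([[-n,c,0],[c,n,0],[0,0,-1]]).T@np.eye(3)) if 0 else R.from_matrix(np.c_[[-n,c,0],[c,n,0],[0,0,-1]])
print("shift",Q.inv().apply(np.array([x,y,z])-s["position"]).round(4),"turn",(Q.inv()*G).as_rotvec().round(4),"F",s["wrist_force"].round(1),"t",s["clock"],"w",s["grip_width"])
E
python3 d.py 0.5986 0.1617 0.16 -0.682
python3 - <<'E'
from workcell import state,camera
import cv2,pickle
s=state();c=camera("wrist");pickle.dump((s,c),open("w1.pkl","wb"));cv2.imwrite("pics/w1.png",c["image"][...,::-1]);print(s["position"],s["joint_pos"])
E
```

```text
clock: 0.52
position: [0.3446, -0.4289, 0.2309]
tool_rot: [-3.079, -0.622, 0.001]
wrist_force: [0.6, 0.2, 0.9]
grip_width: 0.0851
gripper_force: 0.0
clock: 0.93
position: [0.4268, -0.238, 0.2312]
tool_rot: [3.079, 0.622, -0.0]
wrist_force: [2.2, -0.1, 0.1]
grip_width: 0.0851
gripper_force: 0.0
clock: 1.35
position: [0.5091, -0.0472, 0.2312]
tool_rot: [3.079, 0.622, -0.0]
wrist_force: [0.5, -0.9, -0.4]
grip_width: 0.0848
gripper_force: 0.0
clock: 1.77
position: [0.5916, 0.1436, 0.231]
tool_rot: [2.832, 1.359, -0.001]
wrist_force: [-0.1, 0.0, -0.3]
grip_width: 0.0851
gripper_force: 0.0
clock: 2.02
position: [0.591, 0.1411, 0.2305]
tool_rot: [2.836, 1.351, -0.003]
wrist_force: [0.3, -0.9, -0.6]
grip_width: 0.085
gripper_force: 0.0
shift [ 0.0209 -0.0071  0.0705] turn [-0.0005  0.0018  0.0004] F [ 0.3 -0.9 -0.6] t 2.0167 w 0.08503101305896917
[0.59102341 0.1410777  0.23050497] [ 0.09235249  0.41209014 -0.53173505  1.67768714  0.22852621  1.11590777
 -1.18577273]
```

View pics/w1.png

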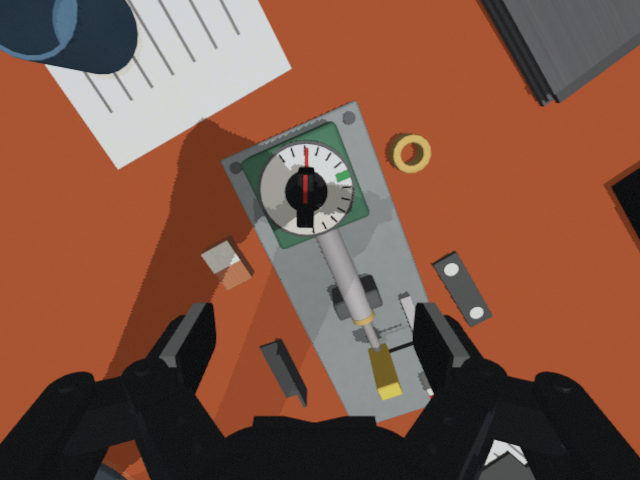

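Wrist view: knob bar vertical in the image at (306,145–225), so aligned with the tool; dial centre at about (307,189), green mark (343,176).

```bash
python3 - <<'E'
import pickle,numpy as np
from scipy.spatial.transform import Rotation as R
s,c=pickle.load(open("w1.pkl","rb"));H=np.array(c["hand_eye"]);Q=R.from_rotvec(s["tool_rot"])
def w(u,v,z):
    d=Q.apply(H[:3,:3]@[(u-c["cx"])/c["fx"],(v-c["cy"])/c["fy"],1]);o=s["position"]+Q.apply(H[:3,3]);return o+d*(z-o[2])/d[2]
a=w(307,189,.065);b=w(306.5,148,.065);g=w(343,176,.065);print(a,b,np.arctan2(*(b-a)[1::-1]),np.arctan2(*(g-a)[1::-1]))
E
```

```text
[0.59827981 0.16143696 0.065     ] [0.6205182  0.18922383 0.065     ] 0.8958601357552312 -0.33072928854727424
```

```bash

python3 -m inch '[[[0.01,-0.004,0.03,0,0,0],[0.02,-0.007,0.06,0,0,0],[0.021,-0.007,0.09,0,0,0],[0.021,-0.007,0.11,0,0,0],[0.021,-0.007,0.11,0,0,0]]]' 
python3 d.py 0.5986 0.1617 0.0715 -0.682
```

```text
clock: 2.48
position: [0.5961, 0.1589, 0.1167]
tool_rot: [2.838, 1.348, -0.015]
wrist_force: [0.2, 0.4, 0.4]
grip_width: 0.0848
gripper_force: 0.0
shift [0.0042 0.0003 0.0451] turn [-0.0041  0.0086 -0.0017] F [0.2 0.4 0.4] t 2.4833 w 0.08483546110718274
```

```bash

python3 -m inch '[[[0.002,0,0.015,0,0,0],[0.003,0,0.03,0,0,0],[0.003,0,0.044,0,0,0],[0.003,0,0.044,0,0,0],[0.003,0,0.044,0,0,0]]]'  >/dev/null
python3 d.py 0.5986 0.1617 0.0715 -0.682
python3 -m inch '[[[0,0,0,0,0,0],[0,0,0,0,0,0],[0,0,0,0,0,0],[0,0,0,0,0,0],[0,0,0,0,0,0]]]' 0.005 60
python3 -m inch '[[[0,0,0,0,0,0],[0,0,0,0,0,0],[0,0,0,0,0,0],[0,0,0,0,0,0],[0,0,0,0,0,0]]]'
python3 d.py 0.5986 0.1617 0.0715 -1.852
```

```text
shift [-0.0032 -0.0006  0.0061] turn [ 0.0002  0.0007 -0.0003] F [0.2 0.4 1.3] t 2.9 w 0.08477023132396748
clock: 3.32
position: [0.6013, 0.1649, 0.0778]
tool_rot: [2.836, 1.352, 0.001]
wrist_force: [-1.1, -0.3, -0.4]
grip_width: 0.025
gripper_force: 0.0
clock: 3.73
position: [0.601, 0.165, 0.0778]
tool_rot: [2.836, 1.352, 0.0]
wrist_force: [-2.3, 0.1, 5.4]
grip_width: 0.0131
gripper_force: 60.0
shift [-0.0041  0.0002  0.0063] turn [-0.0000e+00 -1.0000e-04  1.1711e+00] F [-2.3  0.1  5.4] t 3.7333 w 0.013120477998561558
```

```bash

python3 -m inch '[[[0,0.0005,0,0,0,0.12],[-0.0001,0.001,0,0,0,0.24],[-0.0003,0.0014,0,0,0,0.36],[-0.0005,0.0019,0,0,0,0.48],[-0.0007,0.0023,0,0,0,0.6]]]'
python3 -m inch '[[[0,0.0005,0,0,0,0.12],[-0.0001,0.001,0,0,0,0.24],[-0.0003,0.0014,0,0,0,0.36],[-0.0005,0.0018,0,0,0,0.47],[-0.0007,0.0022,0,0,0,0.57]]]'
python3 -m inch '[[[0,0,0,0,0,0],[0,0,0,0,0,0],[0,0,0,0,0,0]]]'
python3 d.py 0.5986 0.1617 0.0715 -1.852
```

```text
clock: 4.15
position: [0.6027, 0.1624, 0.0777]
tool_rot: [3.109, 0.445, 0.001]
wrist_force: [-1.9, -1.4, 4.9]
grip_width: 0.013
gripper_force: 59.9
clock: 4.57
position: [0.6027, 0.1594, 0.0777]
tool_rot: [3.108, -0.447, 0.001]
wrist_force: [-2.2, -1.4, 5.0]
grip_width: 0.0126
gripper_force: 59.9
clock: 4.82
position: [0.6027, 0.1595, 0.0777]
tool_rot: [3.11, -0.436, 0.001]
wrist_force: [-1.3, -2.9, 5.6]
grip_width: 0.0126
gripper_force: 60.1
shift [-0.0046 -0.001   0.0062] turn [ 0.0014 -0.0009  0.0025] F [-1.3 -2.9  5.6] t 4.8167 w 0.012640537044791072
```

```bash

python3 -m inch '[[[0,0,0,0,0,0],[0,0,0,0,0,0],[0,0,0,0,0,0],[0,0,-0.02,0,0,0],[0,0,-0.06,0,0,0]]]' 0.05
python3 -m inch '[[[0,0.005,-0.04,0,0,0],[0,0.04,-0.08,0,0,0],[-0.02,0.08,-0.1,0,0,0],[-0.04,0.12,-0.11,0,0,0],[-0.04,0.12,-0.11,0,0,0]]]' >/dev/null
python3 -m inch '[[[0,0,0,0,0,0],[0,0,0,0,0,0],[0,0,0,0,0,0]]]'
python3 - <<'E'
from workcell import state,camera
import cv2,pickle
s=state();c=camera("wrist");pickle.dump((s,c),open("w2.pkl","wb"));cv2.imwrite("pics/w2.png",c["image"][...,::-1]);print(s["position"],s["joint_pos"])
E
```

```text
clock: 5.23
position: [0.5987, 0.1595, 0.1326]
tool_rot: [3.106, -0.436, -0.016]
wrist_force: [1.4, 0.0, -0.4]
grip_width: 0.0497
gripper_force: 0.0
clock: 5.9
position: [0.5311, 0.0572, 0.2471]
tool_rot: [-3.11, 0.437, -0.0]
wrist_force: [-0.7, 0.4, 0.2]
grip_width: 0.0501
gripper_force: 0.0
[0.53108054 0.0571895  0.24711706] [-0.02929925  0.23323424 -0.1861984   1.84027065  0.04814162  1.07193316
 -2.08325045]
```

View pics/w2.png

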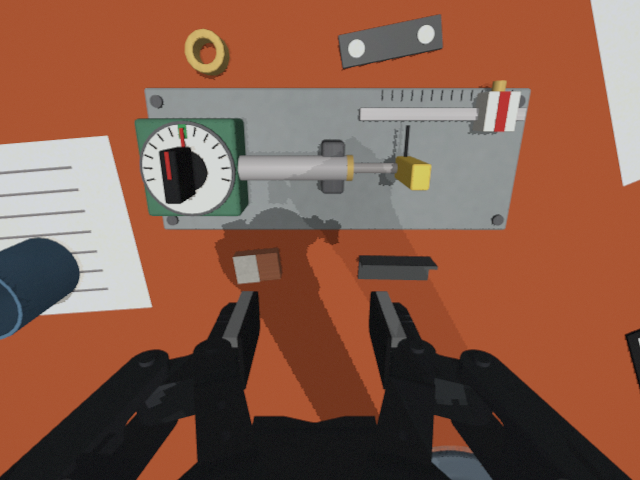

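The pointer at (183,137) appears close to the green mark (182,130). The post is at (412,173) and the red mark at (503,111). Zooming in on the dial and rider.

```bash
python3 - <<'E'
import cv2,numpy as np
i=cv2.imread("pics/w2.png");f=lambda a:cv2.resize(a,None,fx=4,fy=4,interpolation=cv2.INTER_CUBIC)
cv2.imwrite("pics/w2c.png",np.vstack([f(i[115:190,135:245]),f(i[75:150,400:510+20])[:,:440]][:1]) if 0 else np.hstack([f(i[115:220,135:245]),f(i[75:180,445:530])]))
E
```

```text
(no output)
```

View pics/w2c.png

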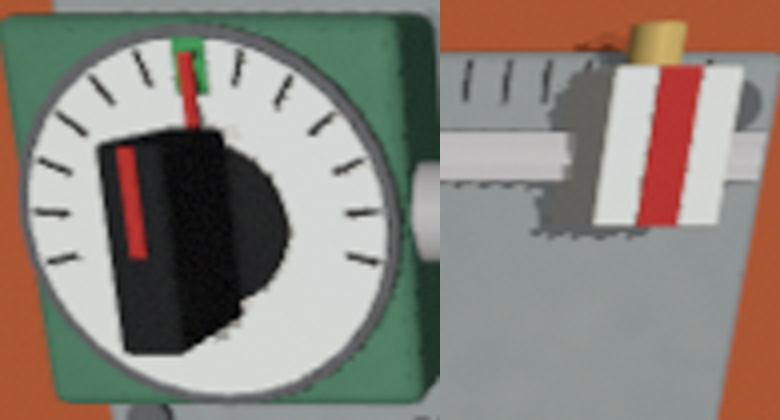

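The pointer tip sits inside the green mark, so the knob is zeroed to within a few hundredths of a rad. Next the mark and post, measured with the wrist view.

```bash
cat > wr.py <<'E'
import pickle,numpy as np
from scipy.spatial.transform import Rotation as R
g=np.array([.5595,.0262,-.2809])
class V:
    def __init__(s,f):
        s.s,s.c=pickle.load(open(f,"rb"));s.H=np.array(s.c["hand_eye"]);s.Q=R.from_rotvec(s.s["tool_rot"])
    def w(s,u,v,z):
        c=s.c;d=s.Q.apply(s.H[:3,:3]@[(u-c["cx"])/c["fx"],(v-c["cy"])/c["fy"],1]);o=s.s["position"]+s.Q.apply(s.H[:3,3]);return o+d*(z-o[2])/d[2]
def loc(X): c,n=np.cos(g[2]),np.sin(g[2]);return np.array([[c,n],[-n,c]])@(X[:2]-g[:2])
E
python3 - <<'E'
from wr import *
v=V("w2.pkl")
for n,u,y,z in(("mark38",502.5,111.5,.038),("mark40",502.5,111.5,.04),("post",421,177,.102),("index",407,126,.0455),("dial",187.5,168,.065)):
    X=v.w(u,y,z);print(n,X.round(4),loc(X).round(4))
E
python3 d.py 0.5415 -0.0362 0.15 -1.852
```

```text
mark38 [ 0.5645 -0.1386  0.038 ] [ 0.0505 -0.1569]
mark40 [ 0.5648 -0.1376  0.04  ] [ 0.0505 -0.1559]
post [ 0.5399 -0.0371  0.102 ] [-0.0013 -0.0663]
index [ 0.5772 -0.0471  0.0455] [ 0.0373 -0.0656]
dial [0.5981 0.159  0.065 ] [0.0002 0.1383]
shift [0.0358 0.0874 0.0967] turn [-0.0005  0.0005  0.003 ] F [0.4 0.1 0.2] t 5.95 w 0.050133864549861865
```

```bash

python3 -m inch '[[[0.012,0.029,0.02,0,0,0],[0.024,0.058,0.05,0,0,0],[0.036,0.087,0.08,0,0,0.003],[0.036,0.087,0.097,0,0,0.003],[0.036,0.087,0.097,0,0,0.003]]]' 0.06 >/dev/null
python3 -m inch '[[[0,0,0,0,0,0],[0,0,0,0,0,0]]]' >/dev/null
python3 d.py 0.5410 -0.0365 0.064 -1.852
```

```text
shift [-0.0012  0.0019  0.087 ] turn [-0.0015 -0.0011  0.0013] F [ 0.5 -0.1  0.4] t 6.5333 w 0.06035312430112213
```

```bash

python3 -m inch '[[[-0.001,0.002,0.025,0,0,0],[-0.001,0.002,0.05,0,0,0],[-0.001,0.002,0.07,0,0,0],[-0.001,0.002,0.087,0,0,0],[-0.001,0.002,0.087,0,0,0]]]' 
python3 -m inch '[[[0,0,0,0,0,0],[0,0,0,0,0,0],[0,0,0,0,0,0],[0,0,0,0,0,0],[0,0,0,0,0,0]]]' 0.005 80
python3 -m inch '[[[0,0,0,0,0,0],[0,0,0,0,0,0],[0,0,0,0,0,0],[0,0,0,0,0,0]]]'
python3 d.py 0.5410 -0.0365 0.064 -1.852
```

```text
clock: 6.95
position: [0.539, -0.037, 0.062]
tool_rot: [-3.11, 0.438, 0.005]
wrist_force: [-0.7, -0.6, -0.6]
grip_width: 0.0597
gripper_force: 0.0
clock: 7.37
position: [0.5415, -0.0375, 0.0652]
tool_rot: [-3.109, 0.441, -0.006]
wrist_force: [0.1, 3.6, 6.4]
grip_width: 0.0153
gripper_force: 78.3
clock: 7.7
position: [0.5415, -0.0374, 0.0652]
tool_rot: [-3.109, 0.441, -0.006]
wrist_force: [-0.5, 2.6, 6.7]
grip_width: 0.0152
gripper_force: 78.4
shift [-0.0008 -0.0007  0.0012] turn [-0.0024 -0.0036 -0.0005] F [-0.5  2.6  6.7] t 7.7 w 0.01517536543712949
```

```bash

python3 -m inch '[[[0,0.01,0,0,0,0],[0,0.025,0,0,0,0],[0,0.04,0,0,0,0],[0,0.055,0,0,0,0],[0,0.065,0,0,0,0]]]' 
python3 -m inch '[[[0,0.01,0,0,0,0],[0,0.018,0,0,0,0],[0,0.024,0,0,0,0],[0,0.024,0,0,0,0],[0,0.024,0,0,0,0]]]' 
python3 -m inch '[[[0,0,0,0,0,0],[0,0,0,0,0,0],[0,0,0,0,0,0],[0,0,0,0,0,0]]]'
python3 - <<'E'
from workcell import state,camera
from wr import *
import cv2
s=state();c=camera("wrist");pickle.dump((s,c),open("w3.pkl","wb"));print(s["position"],loc(s["position"]))
t=camera("top")["image"][...,::-1];pickle.dump(t,open("t3.pkl","wb"))
f=lambda a,k:cv2.resize(np.ascontiguousarray(a),None,fx=k,fy=k,interpolation=cv2.INTER_CUBIC)
cv2.imwrite("pics/w3.png",f(c["image"][:250,240:,::-1],2));cv2.imwrite("pics/t3.png",f(t[222:270,320:390],10))
E
```

```text
clock: 8.12
position: [0.5241, -0.0983, 0.0652]
tool_rot: [-3.106, 0.439, -0.008]
wrist_force: [2.6, 11.1, 5.9]
grip_width: 0.0151
gripper_force: 78.3
clock: 8.53
position: [0.5179, -0.1198, 0.0652]
tool_rot: [-3.106, 0.438, -0.008]
wrist_force: [3.6, 11.2, 6.0]
grip_width: 0.015
gripper_force: 78.4
clock: 8.87
position: [0.518, -0.1193, 0.0652]
tool_rot: [-3.106, 0.437, -0.008]
wrist_force: [2.9, 11.5, 7.1]
grip_width: 0.0153
gripper_force: 78.4
[ 0.518046   -0.11931693  0.06523598] [ 0.000511   -0.15130548]
```

View pics/w3.png

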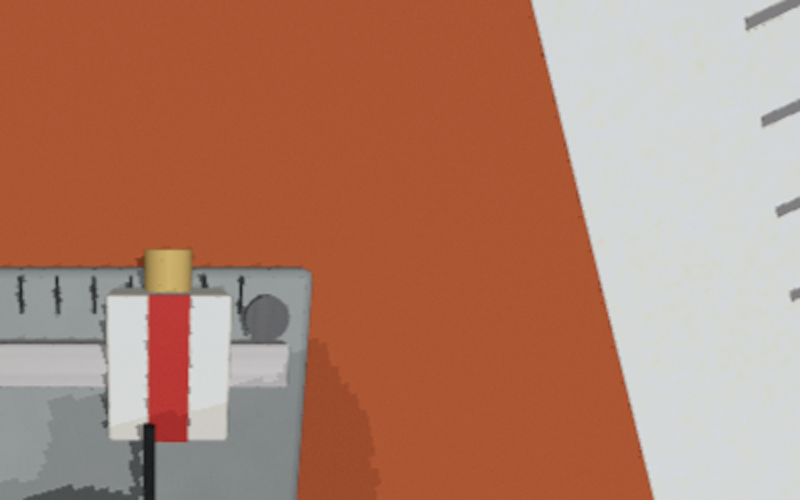

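The red mark is at x 148–188 (centre 168) and the index tip at (149,432). With 10 mm = 40 px, it needs about 4.7 mm more.

```bash

python3 -m inch '[[[0,0.002,0,0,0,0],[0,0.004,0,0,0,0],[0,0.0048,0,0,0,0],[0,0.0048,0,0,0,0],[0,0.0048,0,0,0,0]]]' 
python3 -m inch '[[[0,0,0,0,0,0],[0,0,0,0,0,0],[0,0,0,0,0,0],[0,0,0,0,0,0]]]'
python3 - <<'E'
from workcell import state,camera
from wr import *
import cv2
s=state();c=camera("wrist");print(s["position"],loc(s["position"]))
f=lambda a,k:cv2.resize(np.ascontiguousarray(a),None,fx=k,fy=k,interpolation=cv2.INTER_CUBIC)
t=camera("scene")["image"][...,::-1]
a=f(c["image"][130:250,270:370,::-1],4);b=f(t[255:315,350:430],5)
b=cv2.copyMakeBorder(b,0,480-len(b),0,0,cv2.BORDER_CONSTANT)
cv2.imwrite("pics/w4.png",np.hstack([a,b[:,:400]]))
E
```

```text
clock: 9.38
position: [0.5168, -0.1237, 0.0652]
tool_rot: [-3.105, 0.436, -0.008]
wrist_force: [2.8, 11.8, 5.4]
grip_width: 0.0155
gripper_force: 78.4
clock: 9.72
position: [0.5168, -0.1237, 0.0652]
tool_rot: [-3.105, 0.436, -0.008]
wrist_force: [2.7, 12.0, 5.0]
grip_width: 0.0154
gripper_force: 78.5
[ 0.51676644 -0.12366801  0.06523619] [ 0.0004878  -0.15584075]
```

View pics/w4.png

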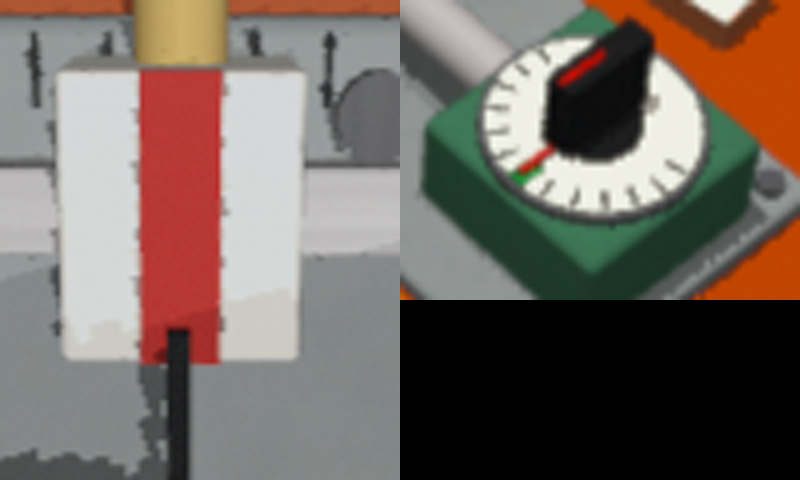

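The index tip (x≈177) sits on the centre of the mark (x≈180, under 1 mm off). The pointer is still on the green mark, and the rod is held still. Handing in.

```bash
python3 -c "
from workcell import hand_in
print(hand_in())"
```

```text
the job is handed in; nothing more can be done
None
```

The job is handed in, with no verdict returned: the pointer stands on the green zero mark, and the gripper is holding the rod still with its index within about 1 mm of the middle of the rider's red mark.

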